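# Close the UV curing box and start the cure

## Task

A freshly glued sign letter is waiting in the UV curing box: take the box's heavy hood by its bow handle and lower it gently until it is fully shut, without letting it slam and without shifting the letter inside. Then start the cure at the console by pressing three keys fully down and letting them up again, one at a time and in this order: the square wake-up key, the round programme key with two dots (the middle one of the three round keys), the oblong start key. Do not press the one-dot or the three-dot key, and leave the other things on the table where they are.

Things in the scene. Friction and masses are not known exactly. Their poses are not given: they have to be found in the camera images.
- curing_box: grey sheet-metal UV curing box, fixed: left an open chamber (155 mm deep, 165 mm wide, rim 85 mm high), right a console (140 mm deep, 105 mm wide, flat top 80 mm high), fronts flush. Origin: on the table under the middle of its 155 x 270 mm footprint; x points from its front (robot side) to its back, y left, z up. Chamber's middle at y = +52 mm, console's at y = -82 mm.
- hood (a joint): hood angle: 0 = shut on the rim, grows as it opens upward, 1.57 = upright; starts at 1.25 to 1.55. Mass about 0.85 kg. The stiff hinge holds it above about 1.15 rad; lower down its weight wins, and let go there it falls and slams (letting go in the last 0.03 rad is harmless). Moving the handle slowly takes under 8 N.
- hood_bar (a point): middle of the hood's handle: round steel bar, 12 mm thick, 104 mm long between its two arms, parallel to the box's y; 32 mm clear gap from bar to hood edge. At hood angle a it is 196 cos(a) - 15 sin(a) mm in front of the hinge line and 196 sin(a) + 15 cos(a) mm above it. Can be pinched from above at every angle, a finger on each side; it turns easily between the fingers.
- hood_hinge (a point): middle of the hinge line, on the chamber's back rim, 85 mm above the table. The hood is 165 mm wide, 158 mm from hinge to front edge and 30 mm high; its top is 115 mm above the table when shut.
- chamber_floor (a point): middle of the chamber's inner floor, 13 mm above the table
- letter_mid (a point): middle of the white plastic letter (a capital A, 53 x 52 x 9 mm) that lies loose on the chamber floor
- key_wake_top (a point): middle of the top of the square wake-up key (22 x 22 mm), at the back of the console's right-hand column. All keys stand 10 mm above the console (tops 90 mm above the table), go straight down 5 mm on a spring (2 N to start, 5 N fully down) and come back up. Columns are 48 mm apart, keys in a column 46 mm or more, middle to middle.
- key_one_top (a point): middle of the top of the round programme key with one dot (23 mm across), at the back in the console's left-hand column; not to be pressed
- key_two_top (a point): middle of the top of the round programme key with two dots (23 mm across), the middle one in the left-hand column, 46 mm from each neighbour
- key_three_top (a point): middle of the top of the round programme key with three dots (23 mm across), at the front in the left-hand column; not to be pressed
- key_start_top (a point): middle of the top of the oblong start key (44 mm in the box's x, 22 mm in y), at the front in the right-hand column
- key_wake (a joint): travel of the square wake-up key: 0 = up, 0.005 m = fully down
- key_one (a joint): travel of the one-dot key: 0 = up, 0.005 m = fully down
- key_two (a joint): travel of the two-dot key: 0 = up, 0.005 m = fully down
- key_three (a joint): travel of the three-dot key: 0 = up, 0.005 m = fully down
- key_start (a joint): travel of the oblong start key: 0 = up, 0.005 m = fully down
- tape_roll_mid (a point): middle of a small black tape roll (64 mm across, 18 mm high) lying loose on the table to the right of the box; a bystander
- led_strip_mid (a point): middle of a loose white LED module (16 x 95 x 12 mm) lying on the table to the right of the box, nearer the robot than the tape roll; a bystander

How it is judged (in metres and radians):
On the way, in this order (a step that is already met when the one before it is completed fails the run):
1. the hood is shut on the rim (value of joint hood below 0.03 rad), for 0.2 s.
2. the square wake-up key is pressed, alone (value of joint key_wake above 0.0035 m and value of joint each of key_two, key_start below 0.0015 m), for 0.04 s.
3. then the two-dot key is pressed, alone (value of joint key_two above 0.0035 m and value of joint each of key_wake, key_start below 0.0015 m), for 0.04 s.
4. then the oblong start key is pressed, alone (value of joint key_start above 0.0035 m and value of joint each of key_wake, key_two below 0.0015 m), for 0.04 s.
At the end, for the whole second after the job is handed in: the hood is shut (within 0.03 rad), all five keys are up again (within 1 mm), the letter lies within 20 mm of where it lay, and the tape roll and the LED module lie within 30 mm of where they lay (value of joint hood below 0.03 rad and value of joint each of key_wake, key_one, key_two, key_three, key_start below 0.001 m and distance of letter_mid from where it was at the start of the episode below 0.02 m and distance of each of tape_roll_mid, led_strip_mid from where it was at the start of the episode below 0.03 m); the robot touches nothing.
It fails at once if the hood slams: it comes down on the rim faster than 1.6 rad/s (about 0.3 m/s at the handle) (value of joint hood below 0.12 rad and velocity of joint hood below -1.6 rad/s).
It fails at once if a key is pressed while the hood is open (value of joint hood above 0.06 rad and value of joint any of key_wake, key_two, key_start above 0.0025 m).
It fails at once if the one-dot or the three-dot key is pressed (value of joint any of key_one, key_three above 0.0025 m).
It fails at once if two keys are pressed at once (value of joint each of key_wake, key_two above 0.0025 m or value of joint each of key_two, key_start above 0.0025 m or value of joint each of key_wake, key_start above 0.0025 m).
It fails at once if the letter in the chamber is shifted by more than 20 mm, or the tape roll or the LED module by more than 30 mm (distance of letter_mid from where it was at the start of the episode above 0.02 m or distance of any of tape_roll_mid, led_strip_mid from where it was at the start of the episode above 0.03 m).
It also fails if it takes over 54 s, if anything falls off the work surface, if the arm or the gripper's body presses on something with over 40 N, if the wrist force passes 120 N, or if a joint passes its speed limit or range.

## Robot

A 6-joint arm with a two-finger parallel gripper is mounted at the origin on a cart in front of the work surface, level with it; the furniture and walls round the work are solid. World frame = base frame: x ahead of the robot, y to its left, z up, the work surface at z = 0. Lengths are in mm, angles in rad, forces in N, time in s.
With the tool pointing down it reaches from about 350 to 775 mm from the base axis. Payload 7.3 kg.
Tool frame: the origin (TCP) lies at the very end of the fingers, on their centre line; the grasp point (between the pads) lies 19 mm behind it (pinch_z is the distance from the TCP to the grasp point, in mm); z points along the fingers, y is the direction in which the jaws open and shut (so a half turn about z gives the same grasp; the last joint's range is limited). The gripper opens to 92 mm and grips with 3 to 60 N. Pads are 19 mm wide; open, the fingers measure 130 mm over their backs; the gripper's body (75 mm by 190 mm) begins 47 mm behind the grasp point.
Start: joints at [-1.4, 0.342, 1.524, -0, 1.275, -0.146], TCP at [163.574, -498.887, 226.741] pointing down, gripper open.
Joint ranges: [-2.53, 2.53], [-0.77, 2.02], [0.04, 2.7], [-1, 4.14], [0.28, 2.66], [-3.11, 3.11]. Speed limits (rad/s): [2.57, 2.57, 3.14, 3.14, 3.14, 3.14].

## Interface

Orientations are given as [roll, pitch, yaw] about the fixed x, y, z axes, in that order (R = Rz(yaw) Ry(pitch) Rx(roll)).
In Python, from plant import * gives the robot as it stands.
- The arm moves only by the tool step_arm, never from a script. Its argument "moves" is one flat list of numbers, 7 for each row, row after row: the shift along the tool's x, y, z scaled (see below), then the turn, a rotation vector about the tool's x, y, z scaled (see below), then the closure, from -1 (fully open) to 1 (shut). A call has 1 to 8 rows; each row shifts and turns the pose as measured when the row begins, along the tool's axes as they then stand; what a row does not reach is not made up. The controller multiplies each number of a shift by 2 cm and each number of a turn by 4 degrees. A row lasts 1/12 s, in which the tool goes at most 41.7 mm and 7.16 degrees, less where a joint would pass 70% of its speed; a pose out of reach is approached as far as the arm can. A call with a number of a shift or a turn outside -1 to 1 is refused whole. A call with a gripper value outside its range is refused whole. The fingers move at their own pace and stop on an object; the grip force is fixed at half the most. Time passes only in rows, so rows that do not move let the fingers close. It gives the time, the measured TCP pose, the force and the opening at its end, in the units of the state.
- get_obs(): the state, without advancing time (a new reading comes with each control period).
- capture(name): name is "side" or "top" or "wrist"; returns the picture (400x640x3 uint8, red, green, blue); there is no depth.
- get_calibration(name): a dict with "mtx" (3x3 intrinsics, pixels), "k1" (the pictures are not rectified: a ray, as slopes to the right and down, at radius r is drawn at 1 + k1 r^2 times it, then the intrinsics apply), "eye" and "orientation" of the camera in the world; the wrist camera has in their place "mount" (4x4, takes a point from camera to tool coordinates, whose origin is the TCP and whose axes are the flange's). Camera axes: x right, y down, z forward; pixel columns grow to the right and rows downward; lengths in mm; the calibration is good to about 2 mm. A picture is of the moment at which its call begins: read the wrist's pose just before it. get_calibration takes no time and is no camera call.
- close_job(): hands the job in, once; it reports no verdict.
The state is a dict: "time": time; "joint_positions": joint angles; "dq": joint speeds; "tau": joint torques, N m; "tool_pos": TCP position; "tcp_rot": TCP orientation; "contact_force": force on the tool from outside, world axes, zero at the start; "moment": the same for the moment, N m; "grip_width": finger opening in mm.
Only numpy, scipy, OpenCV 4.12 (cv2) and the standard library are available. Lean on these libraries where they do the work, as an engineer would, in place of code of your own. Each camera call takes 0.05 s, during which the arm holds its last target.

## Working session

There is one attempt and no reset: what is moved stays moved. The work goes in short steps, Python scripts to look and compute and a tool call to move; the robot and the scene stay as the last step left them, time stands still between calls to the robot, and variables do not carry over. Pictures are saved under pics/ and viewed, and the job is handed in when it is done.

Besides the shell and the picture viewer there is one more tool, called by a JSON object that holds its "api" and its "payload". step_arm: Moves the arm, as the interface text tells. Shifts and turns lie within -1 to 1; 1 stands for 2 cm of shift or 4 degrees of turn. Its arguments: {"type":"object","properties":{"moves":{"type":"array"}},"required":["moves"]}

```bash
mkdir -p pics; ls
python3 - <<'E'
from plant import *
import cv2
for n in ["side","top","wrist"]:
    im=capture(n); cv2.imwrite(f"pics/{n}0.png",im[:,:,::-1]); print(n,get_calibration(n))
print(get_obs())
E
```

```text
pics
side {'mtx': array([[433.32620627,   0.        , 316.05947561],
       [  0.        , 433.32620627, 196.82860151],
       [  0.        ,   0.        ,   1.        ]]), 'k1': -0.08910977373313604, 'eye': array([172.72179536, 517.09332292, 680.74723548]), 'orientation': array([-2.26873278,  0.01085584, -2.63181642])}
top {'mtx': array([[392.05058224,   0.        , 320.41067222],
       [  0.        , 392.05058224, 198.60458572],
       [  0.        ,   0.        ,   1.        ]]), 'k1': 0.01988098013895045, 'eye': array([ 388.2391511 , -124.6682455 ,  942.30094215]), 'orientation': array([-2.97964719,  0.00307653, -1.54582632])}
wrist {'mtx': array([[343.90248534,   0.        , 322.63451736],
       [  0.        , 343.90248534, 195.828877  ],
       [  0.        ,   0.        ,   1.        ]]), 'k1': -0.06649139683379975, 'mount': array([[ 1.14248200e-03, -9.62489965e-01, -2.71314875e-01,
         7.43725697e+01],
       [ 9.99999345e-01,  1.07946040e-03,  3.81517803e-04,
        -7.30583282e-01],
       [-7.43333939e-05, -2.71315133e-01,  9.62490568e-01,
        -1.58678030e+02],
       [ 0.00000000e+00,  0.00000000e+00,  0.00000000e+00,
         1.00000000e+00]])}
{'time': 0.15, 'joint_positions': array([-1.40001839e+00,  3.42578468e-01,  1.52478077e+00,  2.54526552e-05,
        1.27541050e+00, -1.45989184e-01]), 'dq': array([ 0.00200947, -0.0009762 , -0.00457388,  0.00051525,  0.00030836,
       -0.00135885]), 'tau': array([ 1.41475590e-03, -4.31470585e+01, -2.44353157e+01,  7.17924256e-02,
        5.37621905e-02, -8.24241488e-05]), 'tool_pos': array([ 163.51794758, -498.56998759,  226.20229042]), 'tcp_rot': array([-3.14043163e+00, -1.95315078e-04,  3.16759587e-01]), 'contact_force': array([-0.76535672, -0.05402458, -0.50845903]), 'moment': array([ 0.01157005,  0.02385227, -0.00567717]), 'grip_width': 91.89403635080117}
```

View pics/side0.png

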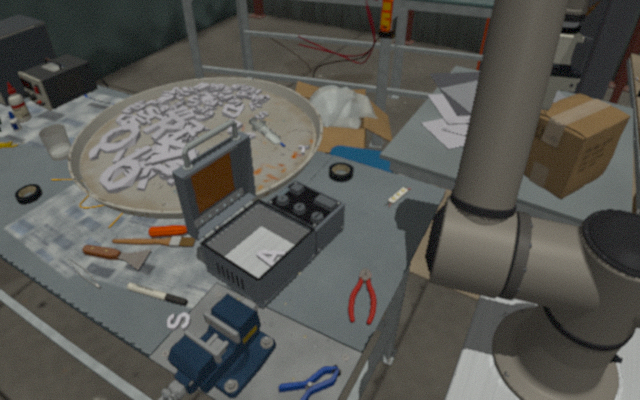

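View pics/top0.png

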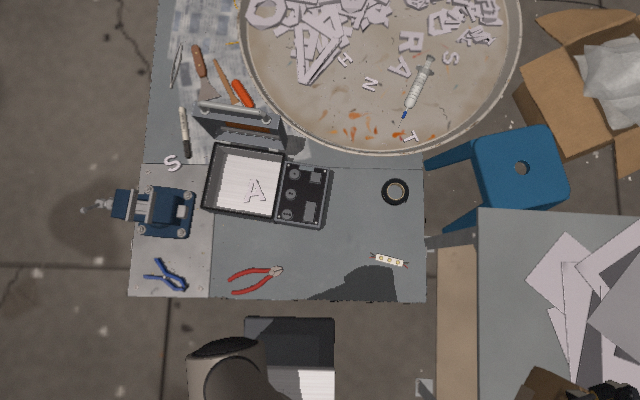

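Run:
```python
import cv2
a=cv2.imread("pics/top0.png")[80:240,180:340]; cv2.imwrite("pics/topc.png",cv2.resize(a,None,fx=3.75,fy=3.75,interpolation=cv2.INTER_CUBIC))
a=cv2.imread("pics/side0.png")[115:305,165:355]; cv2.imwrite("pics/sidec.png",cv2.resize(a,None,fx=3.15,fy=3.15,interpolation=cv2.INTER_CUBIC))
```

```text
(no output)
```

View pics/topc.png

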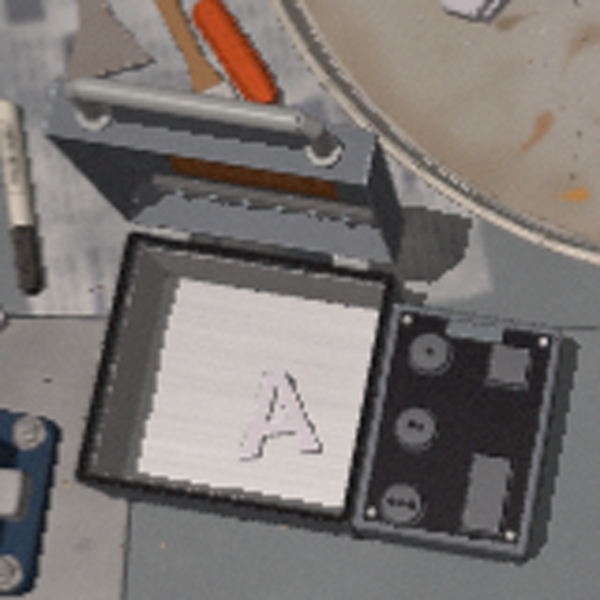

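View pics/sidec.png

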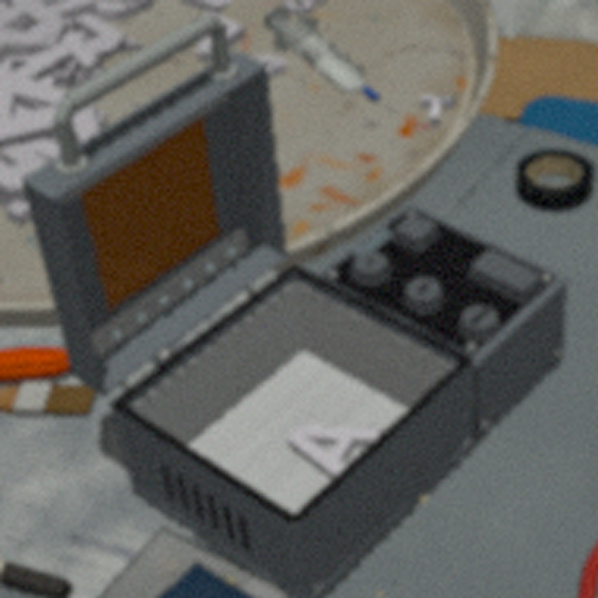

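```bash
cat > h.py <<'E'
import numpy as np
from scipy.spatial.transform import Rotation as R
from plant import get_calibration
C={n:get_calibration(n) for n in("top","side")}
def proj(n,P):
    c=C[n]; M=R.from_euler('xyz',c['orientation']).as_matrix()
    q=(np.atleast_2d(P)-c['eye'])@M; s=q[:,:2]/q[:,2:]
    s=s*(1+c['k1']*(s**2).sum(1,keepdims=True))
    return s*[c['mtx'][0,0],c['mtx'][1,1]]+c['mtx'][:2,2]
def ray(n,uv):
    c=C[n]; M=R.from_euler('xyz',c['orientation']).as_matrix()
    d=(np.array(uv,float)-c['mtx'][:2,2])/c['mtx'][0,0]; s=d.copy()
    for _ in range(10): s=d/(1+c['k1']*(s@s))
    return M@np.array([s[0],s[1],1])
def onz(n,uv,z):
    v=ray(n,uv); e=C[n]['eye']; return e+v*(z-e[2])/v[2]
E
cat > fit.py <<'E'
from h import *
from scipy.optimize import least_squares
t=lambda x,y:(x/3.75+180,y/3.75+80)
s=lambda x,y:(x/3.15+165,y/3.15+115)
T=dict(one=t(430,353),two=t(414,428),three=t(401,502),wake=t(508,366),start=t(487,493),FL=t(80,480),FR=t(352,523),b1=t(73,88),b2=t(300,120))
S=dict(one=s(372,260),two=s(422,287),three=s(479,316),wake=s(415,228),start=s(510,268),FL=s(294,516),FR=s(468,363),b1=s(65,105),b2=s(213,23))
for k in list(T)[:5]: print(k,onz("top",T[k],90).round(1),onz("side",S[k],90).round(1))
def mod(p):
    x,y,w,a,kx,wx,sx=p; c,sn=np.cos(w),np.sin(w)
    hx=77.5-(196*np.cos(a)-15*np.sin(a)); hz=85+196*np.sin(a)+15*np.cos(a)
    L=dict(one=(kx+46,-58,90),two=(kx,-58,90),three=(kx-46,-58,90),wake=(wx,-106,90),start=(sx,-106,90),FL=(-77.5,134.5,85),FR=(-77.5,-30.5,85),b1=(hx,52+55,hz),b2=(hx,52-55,hz))
    return {k:np.array([x+c*v[0]-sn*v[1],y+sn*v[0]+c*v[1],v[2]]) for k,v in L.items()}
def res(p):
    m=mod(p); return np.concatenate([(proj(n,m[k])[0]-D[k]) for n,D in(("top",T),("side",S)) for k in D])
r=least_squares(res,[500,0,0,1.4,-7,30,-30],x_scale=[100,100,1,1,10,10,10],loss='soft_l1')
print(r.x.round(3)); print(res(r.x).reshape(2,-1,2).round(1))
m=mod(r.x)
for k in m: print(k,m[k].round(1))
print('bar',(m['b1']+m['b2'])/2)
E
python3 fit.py
```

```text
one [581.1 -59.9  90. ] [582.4 -59.2  90. ]
two [535.8 -52.1  90. ] [538.5 -51.6  90. ]
three [491.7 -46.2  90. ] [491.9 -44.8  90. ]
wake [ 574.4 -106.4   90. ] [ 574.7 -102.5   90. ]
start [498.3 -96.2  90. ] [496.8 -96.2  90. ]
[ 5.62263e+02  3.26800e+00 -1.26000e-01  1.54300e+00 -1.81550e+01
  2.62370e+01 -5.17540e+01]
[[[-0.9 -0.7]
  [-0.  -0.5]
  [ 0.   0.2]
  [-0.5 -0.3]
  [-0.4  0.3]
  [-1.3 -0.7]
  [-0.1 -1. ]
  [ 0.3 -0.1]
  [ 0.9  0.3]]

 [[-0.4  0.3]
  [ 0.8  0.1]
  [ 0.6 -0.3]
  [ 0.5 -0.7]
  [-0.5  0.1]
  [ 0.4  1.5]
  [ 1.3 -3.1]
  [ 0.3  0.6]
  [-0.3 -0.8]]]
one [582.6 -57.8  90. ]
two [536.9 -52.   90. ]
three [491.3 -46.2  90. ]
wake [ 574.9 -105.2   90. ]
start [497.6 -95.4  90. ]
FL [502.3 146.5  85. ]
FR [481.5 -17.2  85. ]
b1 [662.2  98.4 281.3]
b2 [648.3 -10.7 281.3]
bar [655.25924347  43.87783246 281.33660142]
```

```bash
cat >> fit.py <<'E'
print('---')
def tri(a,b):
    A=[];B=[]
    for n,uv in(("top",a),("side",b)):
        v=ray(n,uv);v/=np.linalg.norm(v);P=np.eye(3)-np.outer(v,v);A.append(P);B.append(P@C[n]['eye'])
    X=np.linalg.solve(sum(A),sum(B)); return X
for k in T: print(k,tri(T[k],S[k]).round(1))
for nm,uv in dict(bl=t(133,236),br=t(395,273),fl=t(80,480),fr=t(352,523),cbr=t(558,328),cfr=t(525,555),cfl=t(352,530)).items(): print(nm,onz("top",uv,80 if nm[0]=='c' else 85).round(1))
for nm,uv in dict(bl=s(115,400),br=s(288,268),fl=s(294,516),fr=s(473,360)).items(): print(nm,onz("side",uv,85).round(1))
E
python3 fit.py | sed -n '/---/,$p'
```

```text
---
one [581.9 -59.6  89.7]
two [537.  -51.6  90.3]
three [492.2 -45.9  88.9]
wake [ 575.9 -106.    86.8]
start [497.7 -96.4  89.6]
FL [502.4 144.1  85.8]
FR [481.8 -15.8  77.2]
b1 [661.8  98.7 282.7]
b2 [648.1  -9.5 280.7]
bl [650.2 122.4  85. ]
br [631.  -36.7  85. ]
fl [500.8 143.4  85. ]
fr [479.3 -17.5  85. ]
cbr [ 600.7 -135.7   80. ]
cfr [ 463.4 -119.2   80. ]
cfl [475.7 -17.   80. ]
bl [652.7 123.2  85. ]
br [631.3 -29.8  85. ]
fl [504.8 144.1  85. ]
fr [478.1 -12.3  85. ]
```

```bash
cat > plan.py <<'E'
import sys,numpy as np
from plant import get_obs
from scipy.spatial.transform import Rotation as R
def plan(wps,step=20,n=8,clo=-1,turn=4,pr=True):
    """wps: list of (x,y,z,yaw) reached in sequence; tool kept pointing down"""
    o=get_obs(); p=np.array(o['tool_pos']); M=R.from_euler('xyz',o['tcp_rot'])
    rows=[]
    wps=list(wps)
    for i in range(n):
        if not wps: break
        w=wps[0]; T=R.from_euler('xyz',[np.pi,0,w[3]])
        d=np.array(w[:3])-p; L=np.linalg.norm(d)
        if L>step: d=d*step/L
        rv=(M.inv()*T).as_rotvec(); a=np.linalg.norm(rv); m=np.radians(turn)
        if a>m: rv=rv*m/a
        loc=M.inv().apply(d)/20; r=np.concatenate([loc,np.degrees(rv)/4]).round(2)
        r=np.clip(r,-1,1)
        rows.append(list(r)+[clo])
        p=p+M.apply(r[:3]*20); M=M*R.from_rotvec(np.radians(r[3:6]*4))
        if L<=step+.5 and a<=m+1e-3: wps.pop(0)
    print('t',round(o['time'],2),'pos',o['tool_pos'].round(1),'rpy',o['tcp_rot'].round(3),'F',o['contact_force'].round(1),'w',round(o['grip_width'],1))
    print(', '.join(', '.join(f'{v:g}' for v in r) for r in rows)); print('end',p.round(1),M.as_euler('xyz').round(3))
E
python3 - <<'E'
from plan import *
plan([(330,-420,320,1.444),(655,44,320,1.444)])
E
```

```text
t 0.15 pos [ 163.5 -498.6  226.2] rpy [-3.14  -0.     0.317] F [-0.8 -0.1 -0.5] w 91.9
0.88, -0.11, -0.45, -0, -0, -1, -1, 0.89, -0.05, -0.45, -0, -0, -1, -1, 0.89, 0.01, -0.45, -0, -0, -1, -1, 0.89, 0.08, -0.45, -0, -0, -1, -1, 0.88, 0.14, -0.46, -0, -0, -1, -1, 0.87, 0.2, -0.45, -0, -0, -1, -1, 0.85, 0.26, -0.46, -0, -0, -1, -1, 0.83, 0.31, -0.45, -0, -0, -1, -1
end [ 292.3 -437.8  298.7] [-3.141e+00 -1.000e-03  8.750e-01]
```

{"api": "step_arm", "payload": {"moves": [0.88,-0.1,-0.45,0,0,-1,-1,0.9,-0.05,-0.45,0,0,-1,-1,0.9,0,-0.45,0,0,-1,-1,0.9,0.1,-0.45,0,0,-1,-1,0.9,0.15,-0.45,0,0,-1,-1,0.85,0.2,-0.45,0,0,-1,-1,0.85,0.25,-0.45,0,0,-1,-1,0.85,0.3,-0.45,0,0,-1,-1]}}

```text
time: 0.82
tool_pos: [294.1, -433.7, 296.2]
tcp_rot: [-3.131, -0.006, 0.893]
contact_force: [0.3, -0.1, -0.3]
grip_width: 91.6
```

Run:
```python
from plan import *
plan([(655,44,330,1.444)])
```

```text
t 0.82 pos [ 294.1 -433.7  296.2] rpy [-3.131 -0.006  0.893] F [ 0.3 -0.1 -0.3] w 91.6
1, -0.03, -0.05, -0.02, -0.02, -1, -1, 1, 0.04, -0.05, -0.02, -0.02, -1, -1, 0.99, 0.11, -0.05, -0.01, -0.01, -1, -1, 0.98, 0.18, -0.05, -0.02, -0.02, -1, -1, 0.97, 0.25, -0.05, -0.01, -0.01, -1, -1, 0.95, 0.31, -0.06, -0.02, -0.02, -1, -1, 0.92, 0.38, -0.06, -0.01, -0.01, -1, -1, 0.9, 0.44, -0.06, -0.02, -0.02, -0.89, -1
end [ 390.6 -306.3  305.3] [3.141 0.    1.444]
```

{"api": "step_arm", "payload": {"moves": [1,0,-0.15,0,0,-1,-1,1,0.05,-0.15,0,0,-1,-1,1,0.1,-0.15,0,0,-1,-1,1,0.2,-0.15,0,0,-1,-1,0.95,0.25,-0.15,0,0,-1,-1,0.95,0.3,-0.15,0,0,-1,-1,0.9,0.4,-0.15,0,0,-1,-1,0.9,0.45,-0.15,0,0,-0.8,-1]}}

```text
time: 1.48
tool_pos: [395.1, -300.5, 321.3]
tcp_rot: [-3.134, -0.012, 1.466]
contact_force: [0.6, -0.2, 0.7]
grip_width: 91.6
```

Run:
```python
from plan import *
plan([(655,44,330,1.444)])
```

```text
t 1.48 pos [ 395.1 -300.5  321.3] rpy [-3.134 -0.012  1.466] F [ 0.6 -0.2  0.7] w 91.6
0.86, 0.52, -0.01, -0.11, -0.18, 0.32, -1, 0.87, 0.5, -0.02, 0, 0, -0, -1, 0.87, 0.5, -0.02, 0, 0, -0, -1, 0.87, 0.5, -0.02, 0, 0, -0, -1, 0.87, 0.5, -0.02, 0, 0, -0, -1, 0.87, 0.5, -0.02, 0, 0, -0, -1, 0.87, 0.5, -0.02, 0, 0, -0, -1, 0.87, 0.5, -0.02, 0, 0, -0, -1
end [ 492.1 -172.5  324.5] [3.141 0.    1.444]
```

{"api": "step_arm", "payload": {"moves": [0.85,0.5,-0.1,-0.1,-0.2,0.3,-1,0.87,0.5,-0.05,0,0,0,-1,0.87,0.5,-0.05,0,0,0,-1,0.87,0.5,-0.05,0,0,0,-1,0.87,0.5,-0.05,0,0,0,-1,0.87,0.5,-0.05,0,0,0,-1,0.87,0.5,-0.05,0,0,0,-1,0.87,0.5,-0.05,0,0,0,-1]}}

```text
time: 2.15
tool_pos: [494.5, -164.5, 329.2]
tcp_rot: [-3.138, 0.001, 1.448]
contact_force: [-0.6, 0.4, 0.2]
grip_width: 92.0
```

Run:
```python
from plan import *
plan([(655,44,330,1.444)])
```

```text
t 2.15 pos [ 494.5 -164.5  329.2] rpy [-3.138e+00  1.000e-03  1.448e+00] F [-0.6  0.4  0.2] w 92.0
0.86, 0.51, -0.01, -0.05, 0.01, 0.06, -1, 0.86, 0.5, -0, 0, -0, -0, -1, 0.86, 0.5, -0, 0, -0, -0, -1, 0.86, 0.51, -0, 0, -0, -0, -1, 0.86, 0.5, -0, 0, -0, -0, -1, 0.86, 0.5, -0, 0, -0, -0, -1, 0.86, 0.51, -0, 0, -0, -0, -1, 0.86, 0.5, -0, 0, -0, -0, -1
end [591.8 -38.1 329.4] [ 3.142 -0.     1.444]
```

{"api": "step_arm", "payload": {"moves": [0.86,0.5,0,0,0,0,-1,0.86,0.5,0,0,0,0,-1,0.86,0.5,0,0,0,0,-1,0.86,0.5,0,0,0,0,-1,0.86,0.5,0,0,0,0,-1,0.86,0.5,0,0,0,0,-1,0.86,0.5,0,0,0,0,-1,0.5,0.3,0,0,0,0,-1]}}

```text
time: 2.82
tool_pos: [589.5, -35.9, 326.2]
tcp_rot: [-3.133, -0.001, 1.449]
contact_force: [0.2, 0.6, 0.5]
grip_width: 91.8
```

Run:
```python
from plan import *
from plant import *
import cv2
o=get_obs();np.save('wo.npy',np.concatenate([o['tool_pos'],o['tcp_rot']]))
cv2.imwrite("pics/w1.png",capture("wrist")[:,:,::-1])
plan([(655,44,330,1.444)])
```

```text
t 2.87 pos [590.1 -34.7 325.8] rpy [-3.133e+00 -1.000e-03  1.451e+00] F [-1.   1.  -1.1] w 92.2
0.84, 0.54, -0.04, -0.13, -0.02, 0.1, -1, 0.85, 0.53, -0.04, 0, -0, -0, -1, 0.84, 0.53, -0.04, 0, -0, -0, -1, 0.84, 0.53, -0.04, 0, -0, -0, -1, 0.84, 0.53, -0.05, 0, -0, -0, -1, 0.1, 0.06, -0, 0, -0, -0, -1
end [654.9  44.  330. ] [ 3.141 -0.     1.444]
```

View pics/w1.png

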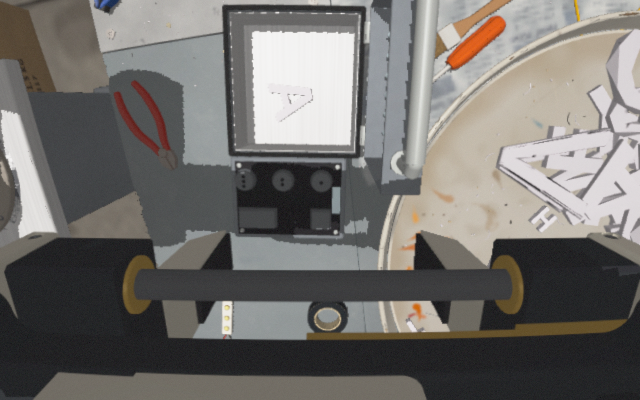

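```bash
cat >> h.py <<'E'
def wz(p6,uv,z):
    c=get_calibration("wrist"); Rt=R.from_euler('xyz',p6[3:]).as_matrix(); m=c['mount']
    d=(np.array(uv,float)-c['mtx'][:2,2])/c['mtx'][0,0]; s=d.copy()
    for _ in range(10): s=d/(1+c['k1']*(s@s))
    e=p6[:3]+Rt@m[:3,3]; v=Rt@m[:3,:3]@[s[0],s[1],1]; return e+v*(z-e[2])/v[2]
E
python3 - <<'E'
from h import *
p=np.load('wo.npy')
for n,uv,z in [('one',(321,180),90),('two',(283,180),90),('three',(246,180),90),('wake',(321,217),90),('start',(258,217),90),('barTop',(427,10),281),('bar2',(417,130),281),('elbow',(413,166),281),('backrim',(363,8),85),('backrim2',(361,156),85)]: print(n,wz(p,uv,z).round(1))
E
```

```text
one [584.4 -52.9  90. ]
two [539.9 -47.6  90. ]
three [496.3 -42.4  90. ]
wake [578.9 -98.7  90. ]
start [502.6 -89.7  90. ]
barTop [661.3  78.7 281. ]
bar2 [652.   14.1 281. ]
elbow [648.4  -7.1 281. ]
backrim [651.5 127.7  85. ]
backrim2 [634.2 -31.   85. ]
```

{"api": "step_arm", "payload": {"moves": [0.84,0.54,-0.05,-0.1,0,0.1,-1,0.84,0.54,-0.05,0,0,0,-1,0.84,0.54,-0.05,0,0,0,-1,0.84,0.53,-0.05,0,0,0,-1,0.7,0.45,0,0,0,0,-1,0,0,0,0,0,0,-1]}}

```text
time: 3.37
tool_pos: [653.0, 39.5, 328.0]
tcp_rot: [-3.136, 0.001, 1.442]
contact_force: [0.2, -0.3, -0.4]
grip_width: 91.7
```

Run:
```python
from plan import *
plan([(655.5,44,262,1.444)])
```

```text
t 3.37 pos [653.   39.5 328. ] rpy [-3.136e+00  1.000e-03  1.442e+00] F [ 0.2 -0.3 -0.4] w 91.7
0.07, 0.03, 1, -0.08, 0.02, -0.03, -1, 0.07, 0.03, 1, -0, -0, -0, -1, 0.08, 0.03, 1, -0, -0, -0, -1, 0.02, 0.01, 0.3, -0, -0, -0, -1
end [655.5  44.  262. ] [-3.141 -0.     1.444]
```

{"api": "step_arm", "payload": {"moves": [0.1,0.05,0.8,-0.1,0,0,-1,0.05,0.05,0.8,0,0,0,-1,0.05,0,0.8,0,0,0,-1,0,0,0.6,0,0,0,-1,0,0,0.2,0,0,0,-1,0,0,0,0,0,0,-1]}}

```text
time: 3.87
tool_pos: [653.7, 38.2, 261.2]
tcp_rot: [3.141, 0.004, 1.44]
contact_force: [0.1, -0.2, -0.9]
grip_width: 92.0
```

Run:
```python
from plan import *
from plant import *
import cv2
for n in("wrist","side"): cv2.imwrite(f"pics/{n}2.png",capture(n)[:,:,::-1])
plan([(655.5,44,262,1.444)])
a=cv2.imread("pics/side2.png")[75:275,105:355]; cv2.imwrite("pics/side2c.png",cv2.resize(a,None,fx=3,fy=3,interpolation=cv2.INTER_CUBIC))
```

```text
t 3.97 pos [654.3  38.3 262.6] rpy [3.139 0.004 1.44 ] F [0.  0.2 0.5] w 91.5
0.29, 0.02, 0.03, 0.03, 0.06, -0.05, -1
end [655.5  44.  261.9] [ 3.141 -0.     1.444]
```

View pics/side2c.png

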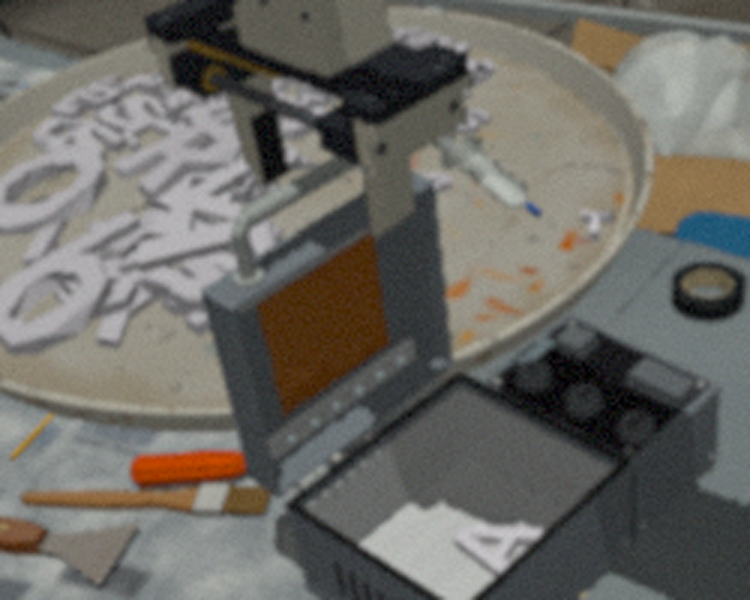

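View pics/wrist2.png

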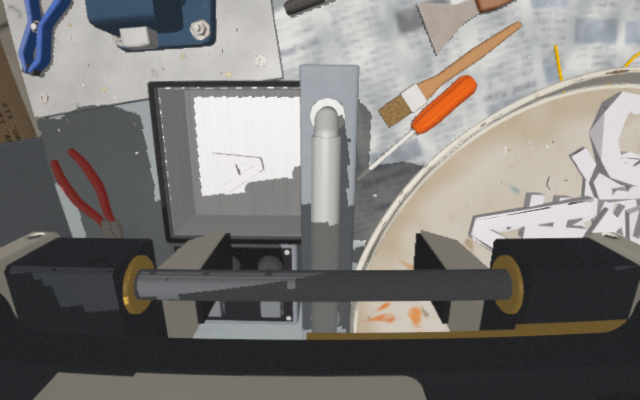

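{"api": "step_arm", "payload": {"moves": [0.2,0,0,0,0,0,1,0,0,0,0,0,0,1,0,0,0,0,0,0,1,0,0,0,0,0,0,1,0,0,0,0,0,0,1,0,0,0,0,0,0,1]}}

```text
time: 4.47
tool_pos: [656.1, 42.1, 267.0]
tcp_rot: [3.132, 0.004, 1.44]
contact_force: [0.6, 0.7, -0.3]
grip_width: 56.4
```

{"api": "step_arm", "payload": {"moves": [0,0,0.15,0,0,0,1,0,0,0.1,0,0,0,1,0,0,0.05,0,0,0,1,0,0,0.05,0,0,0,1,0,0,0.05,0,0,0,1,0,0,0.05,0,0,0,1,0,0,0.05,0,0,0,1,0,0,0.05,0,0,0,1]}}

```text
time: 5.13
tool_pos: [656.7, 42.0, 256.3]
tcp_rot: [3.13, 0.003, 1.44]
contact_force: [-0.7, 0.2, 8.2]
grip_width: 11.1
```

{"api": "step_arm", "payload": {"moves": [0,0,-0.2,0,0,0,1,0,0,0,0,0,0,1]}}

```text
time: 5.3
tool_pos: [655.1, 42.2, 256.3]
tcp_rot: [3.138, 0.004, 1.44]
contact_force: [0.4, -0.0, 10.7]
grip_width: 10.9
```

Run:
```python
from plan import *
o=get_obs(); print(o['tool_pos'],o['contact_force'],o['moment'],o['grip_width'])
```

```text
[655.1442598   42.20416966 256.29301334] [ 0.36301395 -0.03155096 10.74204524] [ 0.00432398 -0.08656312 -0.06142044] 10.900548053051706
```

```bash
cat > arc.py <<'E'
from plan import *
H=np.array([645.7,45.1,85.]); yaw=-0.126; e=np.array([np.cos(yaw),np.sin(yaw),0])
def arc(das,off=-25,clo=1):
    o=get_obs(); p=o['tool_pos'].copy(); M=R.from_euler('xyz',o['tcp_rot'])
    b=p-[0,0,off]-H; f=-(b@e); z=b[2]; lat=b@np.array([-e[1],e[0],0]); phi=np.arctan2(z,f); rad=np.hypot(f,z)
    print('t',round(o['time'],2),'a',round(phi-np.arctan2(15,196),3),'rad',rad.round(1),'lat',lat.round(1),'F',o['contact_force'].round(1),'rpy',o['tcp_rot'].round(3),'w',round(o['grip_width'],1))
    T=R.from_euler('xyz',[np.pi,0,1.444]); rows=[]
    for d in das:
        n=phi-d; dv=-e*rad*(np.cos(n)-np.cos(phi))+np.array([0,0,rad*(np.sin(n)-np.sin(phi))]); phi=n
        rv=np.degrees((M.inv()*T).as_rotvec())/4*.3; rv=np.clip(rv,-.3,.3)
        r=np.concatenate([M.inv().apply(dv)/20,rv]).round(2); rows.append(list(r)+[clo]); M=M*R.from_rotvec(np.radians(r[3:6]*4))
    print(', '.join(', '.join(f'{v:g}' for v in r) for r in rows)); print('end a',phi-np.arctan2(15,196))
E
python3 -c "
from arc import *
arc([.02,.03]+[.035]*6)"
```

```text
t 5.3 a 1.544 rad 196.5 lat -1.7 F [ 0.4 -0.  10.7] rpy [3.138 0.004 1.44 ] w 10.9
-0, -0.2, -0.01, 0.02, 0.02, -0.02, 1, -0, -0.29, -0.01, 0.01, 0.01, -0.01, 1, -0, -0.34, 0.01, 0.01, 0.01, -0.01, 1, -0, -0.34, 0.02, 0.01, 0, -0.01, 1, -0, -0.34, 0.03, 0, 0, -0, 1, -0, -0.34, 0.04, 0, 0, -0, 1, -0, -0.34, 0.05, 0, 0, -0, 1, -0, -0.34, 0.07, 0, 0, -0, 1
end a 1.2839595907962313
```

{"api": "step_arm", "payload": {"moves": [0,-0.2,0,0,0,0,1,0,-0.3,0,0,0,0,1,0,-0.34,0,0,0,0,1,0,-0.34,0.02,0,0,0,1,0,-0.34,0.03,0,0,0,1,0,-0.34,0.04,0,0,0,1,0,-0.34,0.05,0,0,0,1,0,-0.34,0.07,0,0,0,1]}}

```text
time: 5.97
tool_pos: [604.5, 49.4, 253.4]
tcp_rot: [3.124, 0.002, 1.44]
contact_force: [3.2, 0.1, -0.8]
grip_width: 11.4
```

```bash
python3 -c "
from arc import *
arc([.035]*8)"
```

```text
t 5.97 a 1.283 rad 197.8 lat -1.0 F [ 3.2  0.1 -0.8] rpy [3.124e+00 2.000e-03 1.440e+00] w 11.4
-0, -0.34, 0.07, 0.08, 0.01, -0.02, 1, -0, -0.34, 0.09, 0.05, 0.01, -0.01, 1, -0, -0.33, 0.1, 0.04, 0, -0.01, 1, -0, -0.33, 0.11, 0.02, 0, -0.01, 1, -0, -0.32, 0.12, 0.02, 0, -0, 1, -0, -0.32, 0.13, 0.01, 0, -0, 1, -0, -0.31, 0.15, 0.01, 0, -0, 1, -0, -0.31, 0.16, 0.01, 0, -0, 1
end a 1.0034518173458098
```

Works well; forces are low.

{"api": "step_arm", "payload": {"moves": [0,-0.34,0.07,0.1,0,0,1,0,-0.34,0.09,0.05,0,0,1,0,-0.33,0.1,0.05,0,0,1,0,-0.33,0.11,0,0,0,1,0,-0.32,0.12,0,0,0,1,0,-0.32,0.13,0,0,0,1,0,-0.31,0.15,0,0,0,1,0,-0.31,0.16,0,0,0,1]}}

```text
time: 6.63
tool_pos: [547.4, 57.4, 233.0]
tcp_rot: [3.137, 0.001, 1.44]
contact_force: [5.7, 0.0, -6.2]
grip_width: 11.0
```

```bash
python3 -c "
from arc import *
arc([.035]*8)"
```

```text
t 6.63 a 0.974 rad 199.4 lat -0.2 F [ 5.7  0.  -6.2] rpy [3.137e+00 1.000e-03 1.440e+00] w 11.0
-0, -0.3, 0.18, 0.02, 0, -0.02, 1, -0, -0.29, 0.19, 0.01, 0, -0.01, 1, -0, -0.29, 0.2, 0.01, 0, -0.01, 1, -0, -0.28, 0.21, 0.01, 0, -0.01, 1, -0, -0.27, 0.22, 0, 0, -0, 1, -0, -0.26, 0.23, 0, 0, -0, 1, -0, -0.26, 0.24, 0, 0, -0, 1, -0, -0.25, 0.25, 0, 0, -0, 1
end a 0.6944793254088166
```

{"api": "step_arm", "payload": {"moves": [0,-0.28,0.2,0,0,0,1,0,-0.28,0.21,0,0,0,1,0,-0.27,0.22,0,0,0,1,0,-0.26,0.23,0,0,0,1,0,-0.25,0.24,0,0,0,1,0,-0.25,0.25,0,0,0,1,0,-0.24,0.25,0,0,0,1,0,-0.23,0.26,0,0,0,1]}}

```text
time: 7.3
tool_pos: [501.2, 64.0, 194.7]
tcp_rot: [3.136, -0.0, 1.44]
contact_force: [0.7, 1.4, 0.5]
grip_width: 11.1
```

```bash
python3 -c "
from arc import *
arc([.035]*8)"
```

```text
t 7.3 a 0.67 rad 198.4 lat 0.6 F [0.7 1.4 0.5] rpy [ 3.136 -0.     1.44 ] w 11.1
-0, -0.23, 0.26, 0.03, -0, -0.02, 1, -0, -0.22, 0.27, 0.02, -0, -0.01, 1, -0, -0.21, 0.27, 0.01, -0, -0.01, 1, -0, -0.2, 0.28, 0.01, -0, -0, 1, -0, -0.19, 0.29, 0, -0, -0, 1, -0, -0.18, 0.3, 0, -0, -0, 1, -0, -0.17, 0.3, 0, -0, -0, 1, -0, -0.16, 0.31, 0, -0, -0, 1
end a 0.3897945454512429
```

{"api": "step_arm", "payload": {"moves": [0,-0.22,0.26,0,0,0,1,0,-0.21,0.27,0,0,0,1,0,-0.2,0.27,0,0,0,1,0,-0.19,0.28,0,0,0,1,0,-0.18,0.29,0,0,0,1,0,-0.17,0.3,0,0,0,1,0,-0.16,0.3,0,0,0,1,0,-0.15,0.31,0,0,0,1]}}

```text
time: 7.97
tool_pos: [467.9, 68.8, 143.4]
tcp_rot: [3.138, -0.001, 1.44]
contact_force: [1.4, 2.6, -1.1]
grip_width: 11.0
```

```bash
python3 -c "
from arc import *
arc([.03]*8)"
```

```text
t 7.97 a 0.359 rad 197.8 lat 1.2 F [ 1.4  2.6 -1.1] rpy [ 3.138e+00 -1.000e-03  1.440e+00] w 11.0
-0, -0.12, 0.27, 0.02, -0, -0.02, 1, -0, -0.11, 0.27, 0.01, -0, -0.01, 1, -0, -0.11, 0.28, 0.01, -0, -0.01, 1, -0, -0.1, 0.28, 0, -0, -0, 1, -0, -0.09, 0.28, 0, -0, -0, 1, -0, -0.08, 0.29, 0, -0, -0, 1, -0, -0.07, 0.29, 0, -0, -0, 1, -0, -0.06, 0.29, 0, -0, -0, 1
end a 0.11871034695979404
```

{"api": "step_arm", "payload": {"moves": [0,-0.12,0.27,0,0,0,1,0,-0.11,0.27,0,0,0,1,0,-0.1,0.27,0,0,0,1,0,-0.09,0.27,0,0,0,1,0,-0.08,0.27,0,0,0,1,0,-0.07,0.27,0,0,0,1,0,-0.06,0.25,0,0,0,1,0,-0.05,0.2,0,0,0,1]}}

```text
time: 8.63
tool_pos: [453.5, 70.8, 96.9]
tcp_rot: [3.137, -0.001, 1.44]
contact_force: [2.0, 2.0, -2.1]
grip_width: 11.1
```

```bash
python3 -c "
from arc import *
arc([.015]*8)"
```

```text
t 8.63 a 0.112 rad 197.4 lat 1.4 F [ 2.   2.  -2.1] rpy [ 3.137e+00 -1.000e-03  1.440e+00] w 11.1
-0, -0.03, 0.15, 0.02, -0, -0.02, 1, -0, -0.02, 0.15, 0.01, -0, -0.01, 1, -0, -0.02, 0.15, 0.01, -0, -0.01, 1, -0, -0.02, 0.15, 0.01, -0, -0, 1, -0, -0.02, 0.15, 0, -0, -0, 1, -0, -0.02, 0.15, 0, -0, -0, 1, -0, -0.01, 0.15, 0, -0, -0, 1, -0, -0.01, 0.15, 0, -0, -0, 1
end a -0.008479635073966707
```

{"api": "step_arm", "payload": {"moves": [0,-0.02,0.15,0,0,0,1,0,-0.02,0.15,0,0,0,1,0,-0.02,0.15,0,0,0,1,0,-0.02,0.15,0,0,0,1,0,-0.02,0.15,0,0,0,1,0,0,0.15,0,0,0,1]}}

```text
time: 9.13
tool_pos: [451.5, 71.1, 78.6]
tcp_rot: [3.137, -0.001, 1.44]
contact_force: [-11.6, 1.7, 41.0]
grip_width: 11.2
```

{"api": "step_arm", "payload": {"moves": [0,0,0.15,0,0,0,1,0,0,0.15,0,0,0,1]}}

```text
time: 9.3
tool_pos: [451.5, 71.1, 78.2]
tcp_rot: [3.134, -0.001, 1.441]
contact_force: [-11.9, 1.2, 41.1]
grip_width: 10.8
```

{"api": "step_arm", "payload": {"moves": [0,0,0,0,0,0,1]}}

```text
time: 9.38
tool_pos: [451.5, 71.1, 79.3]
tcp_rot: [3.133, -0.001, 1.441]
contact_force: [2.0, 1.8, -7.1]
grip_width: 11.2
```

Run:
```python
from plan import *
from plant import *
import cv2
print(get_obs()['contact_force'],get_obs()['tool_pos'])
cv2.imwrite("pics/side3.png",capture("side")[:,:,::-1])
a=cv2.imread("pics/side3.png")[115:315,165:365]; cv2.imwrite("pics/side3c.png",cv2.resize(a,None,fx=3,fy=3,interpolation=cv2.INTER_CUBIC))
```

```text
[ 1.97061541  1.83346866 -7.08341576] [451.50633718  71.06603534  79.29641262]
```

View pics/side3c.png

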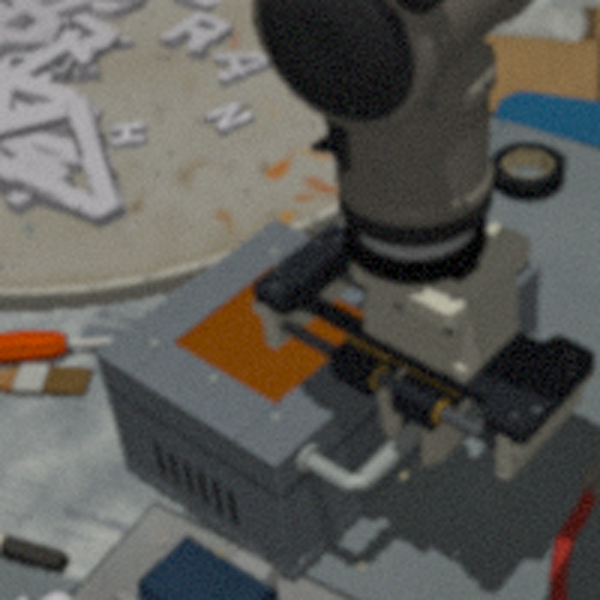

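{"api": "step_arm", "payload": {"moves": [0,0,0.05,0,0,0,0.5,0,0,0,0,0,0,0.5,0,0,0,0,0,0,0.5,0,0,0,0,0,0,0.5]}}

```text
time: 9.77
tool_pos: [450.3, 70.2, 76.9]
tcp_rot: [3.137, 0.001, 1.442]
contact_force: [0.4, -0.1, 0.2]
grip_width: 23.0
```

{"api": "step_arm", "payload": {"moves": [0,0,-0.5,0,0,0,0.5,0,0,-0.8,0,0,0,0.5,0,0,-1,0,0,0,0.5,0,0,-1,0,0,0,0.7,0,0,-0.8,0,0,0,1,0,0,-0.3,0,0,0,1,0,0,0,0,0,0,1]}}

```text
time: 10.35
tool_pos: [447.8, 69.4, 165.0]
tcp_rot: [-3.137, 0.004, 1.442]
contact_force: [0.3, -0.6, -0.9]
grip_width: 2.4
```

Run:
```python
from plan import *
plan([(538,-75,175,1.444)],n=10,clo=1)
```

```text
t 10.35 pos [447.8  69.4 165. ] rpy [-3.137  0.004  1.442] F [ 0.3 -0.6 -0.9] w 2.4
-0.77, 0.63, -0.06, -0.07, 0.06, -0.03, 1, -0.77, 0.63, -0.06, -0, -0, 0, 1, -0.77, 0.63, -0.06, -0, -0, 0, 1, -0.77, 0.63, -0.06, -0, -0, 0, 1, -0.77, 0.63, -0.06, -0, -0, 0, 1, -0.77, 0.63, -0.06, -0, -0, 0, 1, -0.77, 0.63, -0.06, -0, -0, 0, 1, -0.77, 0.63, -0.05, -0, -0, 0, 1, -0.43, 0.35, -0.03, -0, -0, 0, 1
end [538.  -75.  174.9] [-3.142 -0.     1.444]
```

{"api": "step_arm", "payload": {"moves": [-0.88,0.45,-0.06,0,0,0,1,-0.88,0.45,-0.06,0,0,0,1,-0.88,0.45,-0.06,0,0,0,1,-0.88,0.45,-0.06,0,0,0,1,-0.88,0.45,-0.06,0,0,0,1,-0.88,0.45,-0.06,0,0,0,1,-0.88,0.45,-0.06,0,0,0,1,-0.88,0.45,-0.06,0,0,0,1]}}

```text
time: 11.02
tool_pos: [498.4, -82.2, 165.4]
tcp_rot: [-3.122, 0.002, 1.448]
contact_force: [0.7, 0.2, -0.1]
grip_width: 0.8
```

{"api": "step_arm", "payload": {"moves": [-0.88,0.45,0,0,0,0,1,-0.8,0.4,0,0,0,0,1,0,0,0,0,0,0,1,0,0,0,0,0,0,1]}}

```text
time: 11.35
tool_pos: [510.5, -122.5, 159.1]
tcp_rot: [-3.115, 0.002, 1.444]
contact_force: [0.0, -0.0, -1.4]
grip_width: 0.6
```

Run:
```python
from plan import *
from plant import *
import cv2
o=get_obs();np.save('wo.npy',np.concatenate([o['tool_pos'],o['tcp_rot']]))
cv2.imwrite("pics/w4.png",capture("wrist")[:,:,::-1])
cv2.imwrite("pics/s4.png",capture("side")[:,:,::-1])
plan([(576,-104,110,1.444)],clo=1)
```

```text
t 11.45 pos [ 510.4 -121.8  159.5] rpy [-3.115e+00  2.000e-03  1.445e+00] F [ 1.1 -0.3  0.2] w -0.0
0.31, 0.76, 0.57, -0.38, 0.02, 0.02, 1, 0.31, 0.75, 0.59, 0, 0, -0, 1, 0.31, 0.75, 0.59, 0, 0, -0, 1, 0.31, 0.75, 0.59, 0, 0, -0, 1, 0.06, 0.15, 0.12, 0, 0, -0, 1
end [ 576.  -104.   109.9] [3.141 0.    1.444]
```

View pics/w4.png

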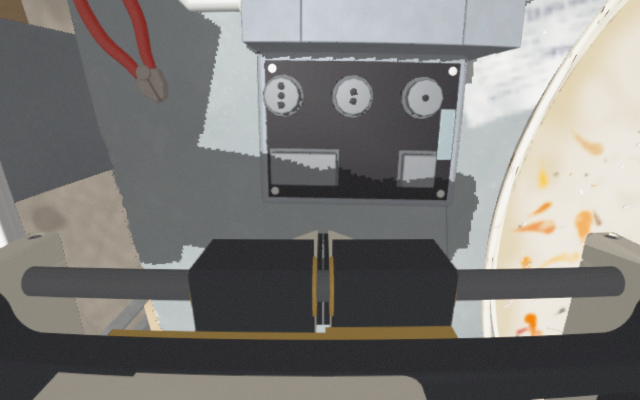

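View pics/s4.png

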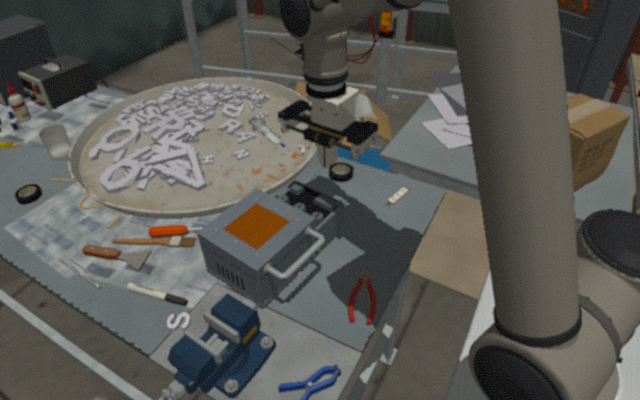

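Hood shut. In the wrist view the keys are: three (281,95), two (353,95), one (424,98), wake (420,168), start (305,167).

Run:
```python
from h import *
p=np.load('wo.npy')
for n,uv in [('one',(423,98)),('two',(352,96)),('three',(282,96)),('wake',(420,168)),('start',(305,167))]: print(n,wz(p,uv,90).round(1))
```

```text
one [582.7 -55.7  90. ]
two [537.7 -49.1  90. ]
three [493.3 -43.4  90. ]
wake [ 578.2 -101.    90. ]
start [501.5 -91.1  90. ]
```

{"api": "step_arm", "payload": {"moves": [0.31,0.76,0.3,-0.4,0,0,1,0.31,0.76,0.5,0,0,0,1,0.31,0.75,0.5,0,0,0,1,0.31,0.75,0.5,0,0,0,1,0.05,0.15,0.2,0,0,0,1,0,0,0,0,0,0,1]}}

```text
time: 11.95
tool_pos: [576.2, -97.0, 117.3]
tcp_rot: [3.141, 0.001, 1.45]
contact_force: [-0.0, 0.9, 0.3]
grip_width: 0.5
```

Run:
```python
from plan import *
plan([(576.5,-103.5,95,1.444)],step=8,clo=1)
```

```text
t 11.95 pos [576.2 -97.  117.3] rpy [3.141e+00 1.000e-03 1.450e+00] F [-0.   0.9  0.3] w 0.5
-0.11, 0.02, 0.38, 0.01, 0.01, 0.09, 1, -0.11, 0.02, 0.38, -0, -0, 0, 1, -0.1, 0.01, 0.35, -0, -0, 0, 1
end [ 576.4 -103.4   95.1] [-3.142 -0.     1.444]
```

{"api": "step_arm", "payload": {"moves": [-0.15,0.02,0.3,0,0,0,1,-0.1,0,0.3,0,0,0,1,-0.05,0,0.3,0,0,0,1,0,0,0,0,0,0,1]}}

```text
time: 12.28
tool_pos: [573.7, -102.3, 98.6]
tcp_rot: [-3.141, 0.001, 1.452]
contact_force: [-0.8, -0.9, -0.1]
grip_width: 0.5
```

{"api": "step_arm", "payload": {"moves": [0,0.05,0.2,0,0,0,1,0,0.05,0.2,0,0,0,1,0,0,0.2,0,0,0,1]}}

```text
time: 12.53
tool_pos: [575.6, -103.4, 87.1]
tcp_rot: [3.14, 0.001, 1.451]
contact_force: [0.3, 2.2, 4.1]
grip_width: 0.3
```

{"api": "step_arm", "payload": {"moves": [0,0,0.15,0,0,0,1,0,0,0.15,0,0,0,1]}}

```text
time: 12.7
tool_pos: [575.8, -103.5, 84.6]
tcp_rot: [3.138, 0.001, 1.451]
contact_force: [-13.7, 4.6, 40.1]
grip_width: 0.6
```

{"api": "step_arm", "payload": {"moves": [0,0,0,0,0,0,1,0,0,-0.4,0,0,0,1,0,0,-0.7,0,0,0,1,0,0,-0.3,0,0,0,1,0,0,0,0,0,0,1]}}

```text
time: 13.12
tool_pos: [576.1, -103.7, 116.7]
tcp_rot: [3.135, 0.002, 1.451]
contact_force: [-0.4, 0.5, -0.5]
grip_width: 0.3
```

Run:
```python
from plan import *
from plant import *
import cv2
cv2.imwrite("pics/s5.png",capture("side")[115:265,215:415,::-1].repeat(3,0).repeat(3,1))
plan([(537.5,-51,113,1.444)],step=16,clo=1)
```

```text
t 13.17 pos [ 576.  -103.7  116.2] rpy [3.136e+00 2.000e-03 1.451e+00] F [0.6 0.9 0.1] w 0.5
0.58, -0.55, 0.03, 0.08, 0.03, 0.1, 1, 0.58, -0.55, 0.04, 0, -0, -0, 1, 0.58, -0.55, 0.04, 0, -0, -0, 1, 0.59, -0.54, 0.04, 0, -0, -0, 1, 0.04, -0.05, 0, 0, -0, -0, 1
end [537.5 -51.1 113.1] [ 3.141 -0.     1.444]
```

View pics/s5.png

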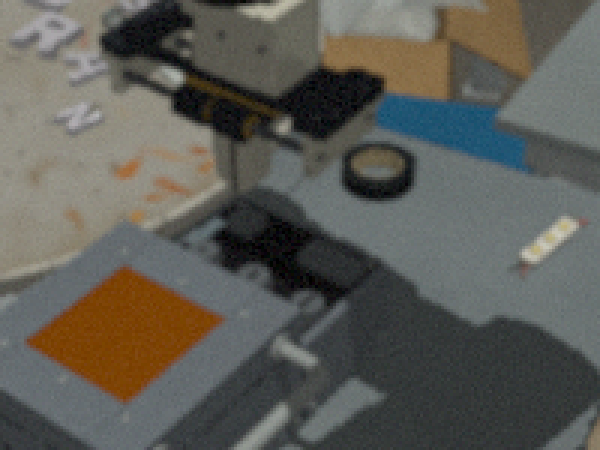

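{"api": "step_arm", "payload": {"moves": [0.58,-0.55,0,0,0,0.1,1,0.58,-0.55,0,0,0,0,1,0.58,-0.55,0,0,0,0,1,0.58,-0.55,0,0,0,0,1,0.1,-0.1,0.1,0,0,0,1,0,0,0,0,0,0,1]}}

```text
time: 13.67
tool_pos: [533.6, -48.8, 109.3]
tcp_rot: [3.14, 0.002, 1.442]
contact_force: [1.0, 0.0, 0.7]
grip_width: 0.5
```

Run:
```python
from plan import *
plan([(537.5,-51,95,1.444)],step=6,clo=1)
```

```text
t 13.67 pos [533.6 -48.8 109.3] rpy [3.140e+00 2.000e-03 1.442e+00] F [1.  0.  0.7] w 0.5
-0.03, 0.08, 0.29, 0.02, 0.03, -0.03, 1, -0.04, 0.08, 0.29, -0, -0, -0, 1, -0.01, 0.05, 0.13, -0, -0, -0, 1
end [537.6 -50.9  95.1] [-3.141 -0.     1.444]
```

{"api": "step_arm", "payload": {"moves": [-0.05,0.1,0.25,0,0,0,1,-0.05,0.1,0.25,0,0,0,1,0,0.05,0.2,0,0,0,1,0,0,0,0,0,0,1]}}

```text
time: 14.0
tool_pos: [540.2, -53.6, 92.7]
tcp_rot: [3.14, 0.002, 1.441]
contact_force: [-0.0, -0.5, -0.7]
grip_width: 0.3
```

{"api": "step_arm", "payload": {"moves": [0.08,-0.1,0.05,0,0,0,1,0,0,0.2,0,0,0,1,0,0,0.2,0,0,0,1,0,0,0.1,0,0,0,1]}}

```text
time: 14.33
tool_pos: [539.2, -52.6, 84.8]
tcp_rot: [3.138, 0.002, 1.44]
contact_force: [-10.6, 2.2, 29.5]
grip_width: 0.5
```

Fully down. Release and move to start.

{"api": "step_arm", "payload": {"moves": [0,0,0,0,0,0,1,0,0,-0.4,0,0,0,1,0,0,-0.7,0,0,0,1,0,0,-0.2,0,0,0,1,0,0,0,0,0,0,1]}}

```text
time: 14.75
tool_pos: [539.5, -52.8, 114.1]
tcp_rot: [3.135, 0.003, 1.44]
contact_force: [-0.2, -0.5, 0.2]
grip_width: 0.6
```

Run:
```python
from plan import *
plan([(499,-94.5,111,1.444)],step=15,clo=1)
```

```text
t 14.75 pos [539.5 -52.8 114.1] rpy [3.135e+00 3.000e-03 1.440e+00] F [-0.2 -0.5  0.2] w 0.6
-0.6, -0.45, 0.04, 0.09, 0.04, -0.06, 1, -0.6, -0.45, 0.04, 0, 0, 0, 1, -0.6, -0.45, 0.04, 0, 0, 0, 1, -0.53, -0.4, 0.03, 0, 0, 0, 1
end [498.9 -94.6 111.1] [3.142 0.    1.444]
```

{"api": "step_arm", "payload": {"moves": [-0.6,-0.45,0,0,0,0,1,-0.6,-0.45,0,0,0,0,1,-0.6,-0.45,0,0,0,0,1,-0.5,-0.4,0,0,0,0,1,0,0,0,0,0,0,1,0,0,0,0,0,0,1]}}

```text
time: 15.25
tool_pos: [497.1, -94.9, 111.6]
tcp_rot: [3.136, 0.002, 1.441]
contact_force: [0.8, -0.1, 0.4]
grip_width: 0.5
```

Run:
```python
from plan import *
plan([(499,-94.5,95,1.444)],step=6,clo=1)
```

```text
t 15.25 pos [497.1 -94.9 111.6] rpy [3.136e+00 2.000e-03 1.441e+00] F [ 0.8 -0.1  0.4] w 0.5
0.01, 0.03, 0.3, 0.08, 0.03, -0.05, 1, 0.01, 0.03, 0.3, -0, 0, 0, 1, 0.02, 0.03, 0.23, -0, 0, 0, 1
end [499.  -94.4  95. ] [-3.141  0.     1.444]
```

{"api": "step_arm", "payload": {"moves": [0,0.03,0.25,0,0,0,1,0,0.03,0.25,0,0,0,1,0,0,0.25,0,0,0,1,0,0,0,0,0,0,1]}}

```text
time: 15.58
tool_pos: [499.7, -94.2, 94.6]
tcp_rot: [3.136, 0.002, 1.441]
contact_force: [0.6, -0.8, -0.6]
grip_width: 0.4
```

{"api": "step_arm", "payload": {"moves": [0,0,0.2,0,0,0,1,0,0,0.2,0,0,0,1,0,0,0.15,0,0,0,1]}}

```text
time: 15.83
tool_pos: [500.5, -94.0, 84.5]
tcp_rot: [3.135, 0.003, 1.443]
contact_force: [-15.4, 2.3, 50.5]
grip_width: 0.4
```

{"api": "step_arm", "payload": {"moves": [0,0,-0.03,0,0,0,1,0,0,-0.4,0,0,0,1,0,0,-0.8,0,0,0,1,0,0,-0.8,0,0,0,1,0,0,-0.8,0,0,0,1,0,0,-0.8,0,0,0,1,0,0,-0.4,0,0,0,1,0,0,0,0,0,0,1]}}

```text
time: 16.5
tool_pos: [500.0, -92.7, 169.4]
tcp_rot: [3.135, 0.002, 1.444]
contact_force: [0.5, -0.1, -0.6]
grip_width: 0.3
```

{"api": "step_arm", "payload": {"moves": [-0.9,-0.2,-0.2,0,0,0,1,-0.9,-0.2,-0.2,0,0,0,1,-0.9,-0.2,-0.2,0,0,0,1,-0.5,-0.1,-0.2,0,0,0,1,0,0,0,0,0,0,1,0,0,0,0,0,0,1]}}

```text
time: 17.0
tool_pos: [476.4, -154.9, 182.3]
tcp_rot: [3.139, 0.0, 1.446]
contact_force: [0.7, 1.0, 0.1]
grip_width: 0.6
```

Run:
```python
from plan import *
from plant import *
import cv2
cv2.imwrite("pics/w6.png",capture("wrist")[:,:,::-1])
cv2.imwrite("pics/s6.png",capture("side")[:,:,::-1])
o=get_obs();print(o['time'],o['tool_pos'],o['contact_force'])
```

```text
17.1 [ 476.55211097 -154.3815812   182.28721349] [-0.20554475  0.17714687 -0.48466647]
```

View pics/w6.png

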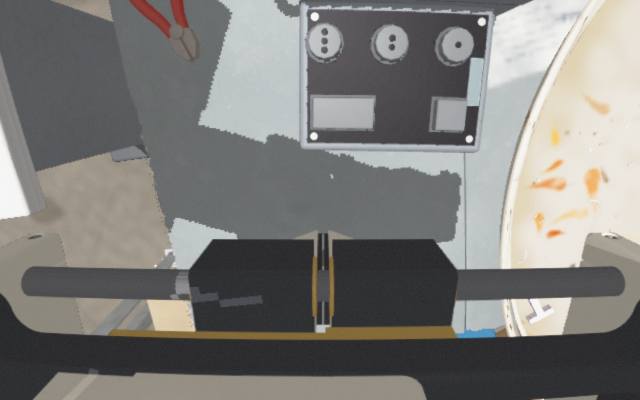

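View pics/s6.png

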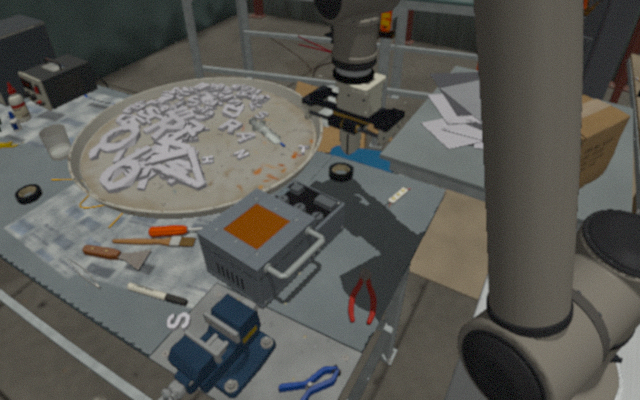

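The last pictures show the hood shut and flat on the rim and all the keys up. The tape roll (341,171) and the LED module (398,196) are where they were, and the arm is clear of everything.

```bash
python3 -c "
from plant import *
print(close_job())"
```

```text
the job is handed in; nothing more can be done
None
```

The hood is shut and I pressed the three keys in order: wake-up, two-dot, start. I handed the job in at about 17 s of the 54 s allowed. No verdict was reported.

- **Hood:** I pinched the bow handle and lowered it along its arc at about 0.4 rad/s, slowing to about 0.2 rad/s for the last part. It met the rim at that speed and I let go only once it was seated. The wrist force reached 41 N when it seated.
- **Keys:** Each key was pressed alone until it bottomed out, with the fingertips at 84.5 to 84.8 mm, against 85 mm for fully down. Each was let up before the next. The one-dot and three-dot keys were not touched.
- **Force:** I pressed harder than the 5 N needed, with readings of 40, 30 and 50 N on the three keys. These went through the fingertips and stayed well under the 120 N wrist limit. I took the 40 N limit to cover only the arm and gripper body, not the fingers.
- **Last checks:** The final pictures show the hood flat on the rim, all five keys up, and the tape roll and LED module in place. The arm was clear, with forces near zero.
- **Not confirmed:** I could not see the letter once the hood was shut, but nothing reached into the chamber. The wrist camera placed the keys 2 to 7 mm from where the fixed cameras did. I used values in between, and all three presses landed.

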